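Rack the star and the tree, show the angel to the camera

TASK

Lift the star figure off the kiln shelf and stand it in the tray's first pocket (the one beside the wooden knob), then stand the tree in the middle pocket; set them down gently and upright, not dropped, for bisque chips. Then pick up the angel and hold it in the air before the inspection camera: upright, a flat face square to the lens, its middle level with and straight in front of the lens, 150 mm from it. Finish while still holding it there, with no figure knocked over, the camera untouched and the jars, bowls, mug and brushes left where they are.

Things in the scene. Friction and masses are not known exactly. Their poses are not given: they have to be found in the camera images.
- star: Off-white five-pointed star: upright flat cut-out 12 mm thick (faces look along its x and -x, both alike; width along y) on a round foot 50 mm across, 10 mm thick. 91 mm tall, 80 wide, a point straight up, centre 49 mm up, notches 22 mm from it. TCP 68 mm above the origin grips well. Origin under the foot's centre; about 110 g; pinch across the 12 mm from above.
- tree: Off-white fir tree: upright flat cut-out 12 mm thick (faces look along its x and -x, both alike; width along y) on a round foot 50 mm across, 10 mm thick. 100 mm tall, three tiers, 60 wide low down, 8 at the top, 30 at 78 mm height. TCP 76 mm above the origin grips well. Origin under the foot's centre; about 110 g; pinch across the 12 mm from above.
- angel: Off-white angel: upright flat cut-out 12 mm thick (faces look along its x and -x, both alike; width along y) on a round foot 50 mm across, 10 mm thick. 100 mm tall: gown, wings 80 across at 48 to 74 mm height, round flat head 32 across centred 84 mm up. TCP 80 mm above the origin grips the head well. Origin under the foot's centre; about 110 g; pinch across the 12 mm from above.
- angel_mid (a point): the angel's middle: on its axis 50 mm above its origin, halfway up; axes those of the angel
- kiln_shelf: tan slab 260 x 240 x 20 mm fixed on the table to the robot's right, top at z = 0.020; the three figures stand on it near three of its corners, in any order; origin under its centre
- tray: fixed wooden tray 226 x 76 mm, walls 30 mm high and 5 mm thick, with three pockets in a row along its x axis and a wooden ball knob on its end at -x (the end towards the robot); origin under its centre
- pocket1 (a point): centre of the floor of the first pocket, beside the knob; the floor is 5 mm above the table; each pocket is 68 x 66 mm inside and 25 mm deep, and a foot fits in at any yaw; axes those of the tray
- pocket2 (a point): centre of the floor of the middle pocket, 73.7 mm from pocket1 along the tray
- pocket3 (a point): centre of the floor of the third pocket, at the end without the knob; it stays empty
- camera_stand: inspection camera on a fixed post to the robot's left: base 120 x 130 mm, post 386 mm tall, camera head on it whose height differs from run to run; origin under the post, the camera looks along its -x
- camera_lens (a point): centre of the front of the black lens barrel (44 mm across), 200 to 260 mm above the table; the lens looks level along this point's -x axis, y is level, z up
- small_jar: small screw-lid clear jar standing on the kiln shelf among the figures, 42 mm across, 45 mm tall; origin under its centre
- pinch_bowl: small clay bowl on the kiln shelf near its middle, 48 mm across, 24 mm tall; origin under its centre
- glaze_jar: glaze jar on the table between tray and camera, 60 mm across, 75 mm tall; origin under its centre
- brush: flat brush lying on the table beyond the tray; origin at its middle, long axis its x
- water_bowl: clay bowl on the table, 120 mm across, 65 mm tall; origin under its centre
- mug: white mug on the table, 80 mm across, 90 mm tall; origin under its centre
- brush_cup: cup full of upright brushes, 76 mm across, about 220 mm tall over the brushes; origin under its centre
There are look-alikes about, which are no part of the job. Leave any blue look-alike of the tree alone. What is shaped like the angel but black is not meant.

How it is judged:
On the way, in this order (a step that is already met when the one before it is completed fails the run):
1. the star stands in the first pocket, let go, the tree not yet in its pocket (horizontal distance between star and pocket1 below 0.018 m and z of star in the frame of pocket1 below 0.006 m and angle between star's own z axis and vertical below 0.1 rad and contact force between star and the fingers below 0.1 N and linear speed of star below 0.05 m/s), for 0.2 s.
2. the tree stands in the middle pocket, let go, the star still in the first (all of step 1 and horizontal distance between tree and pocket2 below 0.018 m and z of tree in the frame of pocket2 below 0.006 m and angle between tree's own z axis and vertical below 0.1 rad and contact force between tree and the fingers below 0.1 N and linear speed of tree below 0.05 m/s), for 0.2 s.
3. the angel is held before the lens (x of angel_mid in the frame of camera_lens between -0.18 and -0.12 m and y of angel_mid in the frame of camera_lens between -0.02 and 0.02 m and z of angel_mid in the frame of camera_lens between -0.02 and 0.02 m and angle between angel's own z axis and vertical below 0.15 rad and angle between the x axis of angel and the x axis of camera_lens, either way round below 0.2 rad and contact force between angel and the fingers above 2 N and linear speed of angel below 0.03 m/s), for 0.2 s.
At the end, for the whole second after the job is handed in: Star and tree stand free in pockets 1 and 2 (18 mm of centre, foot 6 mm of floor, tilt 0.1 rad). Fingers hold the angel still: its middle 120-180 mm before the lens, within 20 mm of its axis sideways and in height, tilt under 0.15 rad, a face square to the lens within 0.2 rad (all of step 2 and all of step 3); the arm keeps its last pose, push and grip.
It fails at once if a figure is knocked over (tilt over 0.7 rad) (angle between any of star, tree, angel's own z axis and vertical above 0.7 rad).
It fails at once if a figure is let fall (moves at over 0.5 m/s with no finger on it: a drop of over 13 mm) ((linear speed of star above 0.5 m/s and contact force between star and the fingers below 0.1 N) or (linear speed of tree above 0.5 m/s and contact force between tree and the fingers below 0.1 N) or (linear speed of angel above 0.5 m/s and contact force between angel and the fingers below 0.1 N)).
It fails at once if a figure is slammed into the tray (over 150 N) (contact force between any of star, tree, angel and tray above 150 N).
It fails at once if the camera is touched (over 1 N) (contact force between camera_stand and the arm above 1 N or contact force between camera_stand and the fingers above 1 N or contact force between camera_stand and star above 1 N or contact force between camera_stand and tree above 1 N or contact force between camera_stand and angel above 1 N).
It fails at once if a bystander is moved by more than 30 mm (distance of any of small_jar, pinch_bowl, glaze_jar, brush, water_bowl, mug, brush_cup from where it was at the start of the episode above 0.03 m).
It also fails if it takes over 67 s, if anything falls off the work surface, if the arm or the gripper's body presses on something with over 40 N, if the wrist force passes 120 N, or if a joint passes its speed limit or range.

ROBOT

A 6-joint arm with a two-finger parallel gripper is mounted at the origin on the work surface. World frame = base frame: x ahead of the robot, y to its left, z up, the work surface at z = 0. Lengths are in m, angles in rad, forces in N, time in s.
With the tool pointing down it reaches from about 0.35 to 0.925 m from the base axis. Payload 6.4 kg.
Tool frame: the origin (TCP) lies between the finger pads, 19 mm behind the fingertips; this is the grasp point; z points along the fingers, y is the line along which they close (so a half turn about z gives the same grasp; the last joint's range is limited). The gripper opens to 94 mm and grips with 3 to 60 N. Pads are 16 mm wide; open, the fingers measure 119 mm over their backs; the gripper's body (75 mm by 177 mm) begins 78 mm behind the grasp point.
Start: joints at [0.992, 0.245, 1.558, -0, 1.339, -0.174], TCP at [0.256, 0.597, 0.224] pointing down, gripper open.
Joint ranges: [-3.13, 3.13], [-1.02, 2.26], [0.13, 2.54], [-0.95, 4.09], [0.21, 2.88], [-2.74, 2.74]. Speed limits (rad/s): [2.57, 2.57, 3.14, 3.14, 3.14, 3.14].

INTERFACE

Orientations are given as [roll, pitch, yaw] about the fixed x, y, z axes, in that order (R = Rz(yaw) Ry(pitch) Rx(roll)).
In Python, from workcell import telemetry, imaging, ctrl, spotter gives the robot as it stands.
- The arm moves only by the tool apply_moves, never from a script. Its argument "targets" is text: rows parted by semicolons, each of 7 numbers parted by spaces: the turn, a rotation vector about the tool's x, y, z each as a share of 0.08 rad, from -1 to 1, then the shift along the tool's x, y, z each as a share of 0.04 m, from -1 to 1, then the opening, from 0 (shut) to 1 (fully open). A call has 1 to 20 rows; each row shifts and turns the commanded pose from where the row before left it, along the tool's axes as they then stand; what a row does not reach is not made up. A row lasts 1/12 s, in which the tool goes at most 41.7 mm and 7.16 degrees, less where a joint would pass 70% of its speed; a pose out of reach is approached as far as the arm can. A call with a number of a shift or a turn outside -1 to 1 is refused whole. A call with a gripper value outside its range is refused whole. The fingers move at their own pace and stop on an object; the grip force is fixed at half the most. Time passes only in rows, so rows that do not move let the fingers close. It gives the time, the measured TCP pose, the force, the opening and the grip force at its end, in the units of the state.
- telemetry.sense(): the state, without advancing time (a new reading comes with each control period).
- imaging.read_camera(name): name is "scene" or "side" or "wrist"; returns a dict with "color" (420x560x3 uint8, red, green, blue), "fx", "fy", "cx", "cy" (pixels), "extrinsics" (4x4, takes a point from camera to world coordinates). Camera axes: x right, y up, looking along -z (the intrinsics and any distortion apply to the point x, -y, -z); pixel columns grow to the right and rows downward; lengths in m; the calibration is good to about 2 mm. A picture is of the moment at which its call begins. There is no depth.
- ctrl.sign_off(): hands the job in; it is judged then, once.
Trained networks look in the newest picture that a camera, given by its name, has taken for a name from the list of things; names that differ only in an ending like _2 or _b are one class to them, and where a whole thing is asked for, a point or a joint stands for the part that bears it (a point fixed in the world has none). Each returns a list of dicts, best first, with "conf" (0 to 1); they miss things now and then, are a little off and sometimes report something else, mostly with a low value. They report only what shows in the picture. A call takes as long as a camera call. They do not tell look-alikes from the thing itself.
- spotter.boxes_of(camera, thing): "centre" ([x, y, z] in m, in world coordinates, good to about 4 mm: the middle of the surface that is visible of it).
- spotter.pinpoint(camera, thing): "centre" ([x, y, z] in m, in world coordinates, good to about 4 mm: a listed point, or the origin of a listed thing).
The state is a dict: "time": time; "q": joint angles; "joint_vel": joint speeds; "joint_efforts": joint torques, N m; "position": TCP position; "tool_rot": TCP orientation; "contact_force": force on the tool from outside, world axes, zero at the start; "torque": the same for the moment, N m; "opening": finger opening in m; "grip_force": force on a finger pad.
Only numpy, scipy, OpenCV 4.12 (cv2) and the standard library are available. Lean on these libraries where they do the work, as an engineer would, in place of code of your own. Each camera call takes 0.05 s, during which the arm holds its last target. There are 200 camera calls.

## Working session

There is one attempt and no reset: what is moved stays moved. The work goes in short steps, Python scripts to look and compute and a tool call to move; the robot and the scene stay as the last step left them, time stands still between calls to the robot, and variables do not carry over. Pictures are saved under pics/ and viewed, at most 10 in all, crops included, and the job is handed in when it is done.

Besides the shell and the picture viewer there is one more tool, called after "Emit:" as a command line: name --argument value ..., lists and objects as JSON in quotes. apply_moves: Moves the arm, as the interface text tells. Its arguments: {"type":"object","properties":{"targets":{"type":"string"}},"required":["targets"]}

```bash
mkdir -p pics; cat > h.py <<'E'
import numpy as np, cv2
from workcell import telemetry, imaging, ctrl, spotter
def shot(c,name=None):
    d=imaging.read_camera(c)
    if name: cv2.imwrite('pics/'+name+'.png',d['color'][:,:,::-1])
    return d
def proj(d,p):
    E=np.array(d['extrinsics']); q=np.linalg.inv(E)@np.append(p,1)
    return np.array([d['cx']+d['fx']*q[0]/-q[2], d['cy']-d['fy']*q[1]/-q[2]])
def ray(d,u,v):
    E=np.array(d['extrinsics']); r=E[:3,:3]@np.array([(u-d['cx'])/d['fx'],-(v-d['cy'])/d['fy'],-1])
    return E[:3,3],r
def tri(obs):
    A=np.zeros((3,3));b=np.zeros(3)
    for d,u,v in obs:
        o,r=ray(d,u,v); r=r/np.linalg.norm(r); P=np.eye(3)-np.outer(r,r); A+=P;b+=P@o
    return np.linalg.solve(A,b)
def onz(d,u,v,z):
    o,r=ray(d,u,v); return o+r*(z-o[2])/r[2]
E
python3 - <<'E'
from h import *
np.set_printoptions(precision=3,suppress=True)
print(telemetry.sense())
for c in['scene','side']:
    d=shot(c,c+'1'); print(c,d['fx'],d['cx'],d['cy'],np.array(d['extrinsics'])[:3])
    for t in['star','tree','angel','tray','pocket1','pocket2','pocket3','camera_lens','kiln_shelf','small_jar','pinch_bowl','glaze_jar','brush','water_bowl','mug','brush_cup','camera_stand']:
        for r in spotter.pinpoint(c,t)[:4]:
            print(t,round(r['conf'],2),np.array(r['centre']),proj(d,r['centre']).round())
E
```

```text
{'time': 0.0, 'q': array([ 0.992,  0.246,  1.559, -0.   ,  1.339, -0.174]), 'joint_vel': array([-0.   , -0.001, -0.001, -0.   , -0.001, -0.002]), 'joint_efforts': array([ -0.001, -41.585, -31.459,   0.068,   0.033,  -0.   ]), 'position': array([0.256, 0.597, 0.223]), 'tool_rot': array([-3.14 , -0.   ,  2.737]), 'contact_force': array([-1.005,  0.143,  0.317]), 'torque': array([-0.023, -0.001,  0.019]), 'grip_force': 0.0, 'opening': 0.09387329734921995}
scene 439.47328726004093 278.6161575143901 208.33717687295297 [[-0.867 -0.368  0.335  1.04 ]
 [ 0.498 -0.633  0.593  0.871]
 [-0.006  0.681  0.732  1.181]]
star 0.54 [ 0.628 -0.156  0.021] [238. 205.]
star 0.17 [0.765 0.181 0.001] [247. 294.]
tree 0.6 [ 0.335 -0.26  -0.003] [292. 167.]
tree 0.59 [ 0.462 -0.138  0.025] [280. 191.]
tree 0.53 [ 0.536 -0.227  0.02 ] [252. 185.]
tree 0.48 [ 0.354 -0.039  0.004] [319. 201.]
angel 0.55 [ 0.763 -0.003 -0.002] [223. 253.]
angel 0.53 [ 0.609 -0.294  0.017] [227. 182.]
angel 0.51 [ 0.607 -0.441 -0.001] [212. 163.]
tray 0.55 [ 0.551  0.046 -0.   ] [285. 238.]
pocket1 0.94 [0.473 0.064 0.009] [307.
[... 2116 characters left out ...]
 [249. 239.]
pocket3 0.46 [ 0.535 -0.23   0.02 ] [280. 313.]
camera_lens 0.87 [0.586 0.394 0.213] [279. 115.]
kiln_shelf 0.93 [ 0.536 -0.222  0.003] [280. 315.]
kiln_shelf 0.74 [0.619 0.038 0.007] [302. 241.]
small_jar 0.61 [ 0.449 -0.285  0.017] [242. 335.]
small_jar 0.47 [ 0.534 -0.221  0.003] [279. 315.]
pinch_bowl 0.59 [ 0.536 -0.227  0.018] [281. 312.]
glaze_jar 0.96 [ 0.42   0.268 -0.001] [227. 199.]
brush 0.96 [ 0.763 -0.006 -0.004] [358. 252.]
water_bowl 0.66 [0.759 0.181 0.001] [344. 211.]
mug 0.69 [ 0.769 -0.243 -0.002] [384. 318.]
brush_cup 0.77 [0.724 0.381 0.002] [321. 176.]
camera_stand 0.83 [ 0.569  0.488 -0.001] [271. 162.]
camera_stand 0.41 [ 0.534 -0.222  0.001] [279. 316.]
```

View pics/scene1.png

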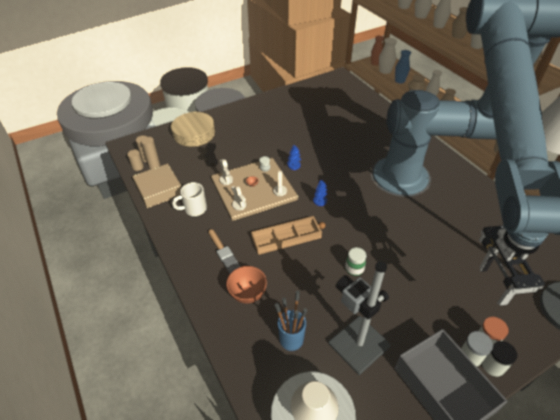

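View pics/side1.png

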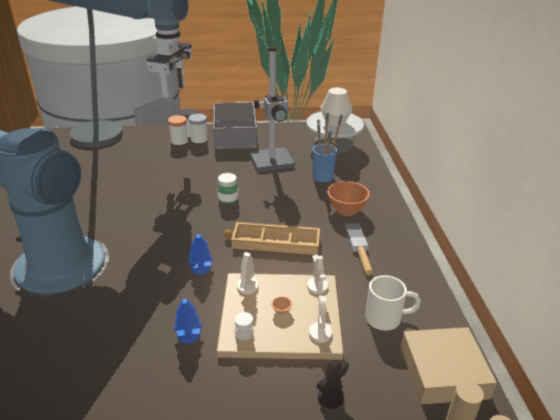

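The figures sit on the shelf at scene px (279,183), (238,198) and (226,172). The look-alikes are two blue trees at scene (295,157) and (320,190), and a black angel at side (330,380). I'll check a close crop.

```bash
python3 - <<'E'
import cv2,numpy as np
a=cv2.imread('pics/scene1.png')[150:220,205:300];b=cv2.imread('pics/side1.png')[245:350,215:345]
a=cv2.resize(a,(400,295),interpolation=cv2.INTER_CUBIC);b=cv2.resize(b,(400,323),interpolation=cv2.INTER_CUBIC)
o=np.zeros((323,800,3),np.uint8);o[:295,:400]=a;o[:,400:]=b;cv2.imwrite('pics/crop1.png',o)
E
cat >> h.py <<'E'
from scipy.spatial.transform import Rotation as Ro
def plan(p=None,yaw=None):
    s=telemetry.sense(); R=Ro.from_euler('xyz',s['tool_rot']).as_matrix()
    if p is not None:
        v=R.T@(np.array(p)-s['position'])/0.04; n=int(np.ceil(np.abs(v).max()/0.98)); print('shift rows',n,'each',(v/max(n,1)).round(3),'tot',v.round(3))
    if yaw is not None:
        for k in(0,np.pi):
            RT=Ro.from_euler('xyz',[np.pi,0,yaw+k]).as_matrix(); w=Ro.from_matrix(R.T@RT).as_rotvec()/0.08; n=int(np.ceil(np.abs(w).max())); print('turn rows',n,'each',(w/max(n,1)).round(3),'q6',s['q'][5].round(2))
E
python3 -c "
from h import *
plan([0.50,-0.14,0.40],0)"
```

```text
shift rows 15 each [-0.858 -0.97  -0.293] tot [-12.868 -14.545  -4.394]
turn rows 35 each [-0.    -0.     0.977] q6 -0.17
turn rows 6 each [ 0.    -0.    -0.843] q6 -0.17
```

View pics/crop1.png

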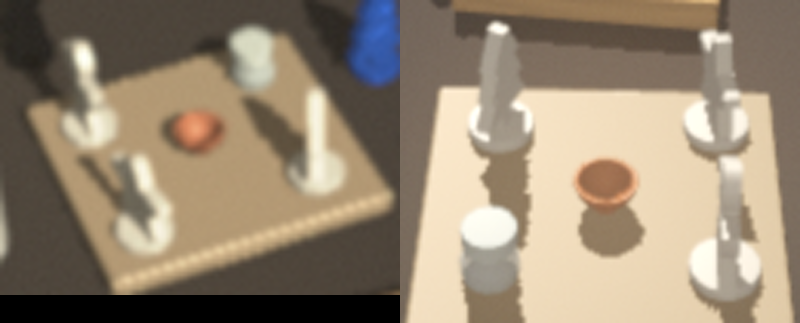

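Crop: the tree is the thin tapered one (scene 279,183), the star is at (238,198) and the angel at (226,172), all off-white on the shelf. Next I move the wrist camera over the shelf.

Emit:
apply_moves --targets "-0 0 -0.5 0 0 -0.8 1; -0 0 0 -0.63 -0.71 -0.2 1;0 0 0 -0.64 -0.73 -0.2 1;0 0 0 -0.64 -0.73 -0.2 1;0 0 0 -0.64 -0.73 -0.2 1;0 0 0 -0.64 -0.73 -0.2 1;0 0 0 -0.64 -0.73 -0.2 1;0 0 0 -0.64 -0.73 -0.2 1;0 0 0 -0.64 -0.73 -0.2 1;0 0 0 -0.64 -0.73 -0.2 1;0 0 0 -0.64 -0.73 -0.2 1;0 0 0 -0.64 -0.73 -0.2 1;0 0 0 -0.64 -0.73 -0.2 1;0 0 0 -0.64 -0.73 -0.2 1;0 0 0 -0.64 -0.73 -0.2 1;0 0 0 -0.64 -0.73 -0.2 1;0 0 0 -0.64 -0.73 -0.2 1;0 0 0 -0.64 -0.73 -0.2 1;0 0 0 -0.64 -0.73 -0.2 1;0 0 0 -0.64 -0.73 -0.2 1"

```text
time: 3.47
position: [0.5126, -0.0955, 0.4089]
tool_rot: [3.141, 0.001, 2.776]
contact_force: [0.3, 0.5, -0.3]
opening: 0.0941
grip_force: 0.0
```

```bash
python3 - <<'E'
from h import *
np.set_printoptions(precision=3,suppress=True)
s=telemetry.sense();print(s['time'],s['position'],s['tool_rot'],s['q'])
d=shot('wrist','w1');print(np.array(d['extrinsics'])[:3],d['fx'])
for t in['star','tree','angel','pocket1','small_jar','pinch_bowl']:
    for r in spotter.pinpoint('wrist',t)[:3]: print(t,round(r['conf'],2),r['centre'],proj(d,r['centre']).round())
plan([0.53,-0.16,0.40],0)
E
```

```text
3.4667 [ 0.513 -0.095  0.409] [3.141 0.001 2.776] [-0.402 -0.152  1.639  0.     1.654 -1.607]
[[ 0.358 -0.907 -0.222  0.449]
 [ 0.934  0.348  0.084 -0.071]
 [ 0.    -0.237  0.971  0.568]] 361.6608910517543
star 0.62 [0.4633, -0.1455, 0.019] [242. 150.]
star 0.49 [0.4778, 0.0588, 0.0026] [372. 109.]
tree 0.64 [0.3298, -0.2552, -0.0003] [141.  92.]
tree 0.63 [0.3524, -0.0404, -0.0039] [280.  52.]
tree 0.55 [0.4642, -0.1463, 0.0208] [241. 151.]
angel 0.86 [0.6157, -0.2984, 0.0183] [191. 272.]
angel 0.69 [0.6119, -0.4375, 0.0024] [118. 294.]
pocket1 0.88 [0.6201, 0.0297, 0.004] [382. 203.]
pocket1 0.83 [0.5511, 0.0463, 0.0066] [379. 158.]
pocket1 0.59 [0.4749, 0.0599, 0.0063] [373. 107.]
small_jar 0.88 [0.4482, -0.2808, 0.0228] [155. 173.]
pinch_bowl 0.36 [0.6138, -0.3011, 0.0721] [180. 286.]
pinch_bowl 0.23 [0.5355, -0.2216, 0.0009] [216. 209.]
shift rows 2 each [-0.511 -0.712  0.101] tot [-1.022 -1.423  0.202]
turn rows 35 each [-0.    -0.     0.992] q6 -1.6
turn rows 5 each [ 0.001 -0.001 -0.908] q6 -1.6
```

View pics/w1.png

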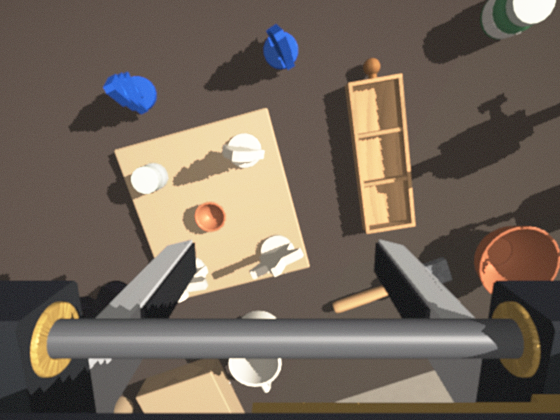

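Wrist view: tree at (243,150) and star at (277,253), while the angel near (195,280) is hidden behind a finger. The tray has its knob at (372,65), so pocket1 is at x≈0.476. I'll shift forward to see all three from above.

```bash
python3 -c "
from h import *
plan([0.65,-0.2,0.36])"
```

```text
shift rows 5 each [-0.836 -0.258  0.24 ] tot [-4.181 -1.292  1.201]
```

Emit:
apply_moves --targets "0 0 0 -0.84 -0.26 0.24 1;0 0 0 -0.84 -0.26 0.24 1;0 0 0 -0.84 -0.26 0.24 1;0 0 0 -0.84 -0.26 0.24 1;0 0 0 -0.84 -0.26 0.24 1;0 0 0 0 0 0 1;0 0 0 0 0 0 1"

```text
time: 4.4
position: [0.651, -0.2012, 0.3573]
tool_rot: [3.141, -0.005, 2.778]
contact_force: [-0.8, 1.0, 0.7]
opening: 0.0942
grip_force: 0.0
```

```bash
python3 - <<'E'
from h import *
np.set_printoptions(precision=3,suppress=True)
s=telemetry.sense();print(s['time'],s['position'],s['tool_rot'],s['q'])
d=shot('wrist','w2');print(np.array(d['extrinsics'])[:3])
for t in['star','tree','angel','pocket1','small_jar','pinch_bowl']:
    for r in spotter.pinpoint('wrist',t)[:3]: print(t,round(r['conf'],2),r['centre'],proj(d,r['centre']).round())
im=d['color'][:,:,::-1]
cv2.imwrite('pics/w2c.png',cv2.resize(im[:270,130:490],None,fx=2.2,fy=2.2,interpolation=cv2.INTER_CUBIC))
E
```

```text
4.4 [ 0.651 -0.201  0.357] [ 3.141 -0.005  2.778] [-0.466  0.25   1.313  0.     1.584 -1.673]
[[ 0.356 -0.909 -0.217  0.588]
 [ 0.934  0.347  0.082 -0.177]
 [ 0.001 -0.232  0.973  0.516]]
star 0.56 [0.6302, -0.1514, 0.0229] [313. 148.]
tree 0.29 [0.4489, -0.2848, 0.0211] [166.  51.]
angel 0.94 [0.6136, -0.4352, -0.0008] [126. 206.]
angel 0.64 [0.6123, -0.3019, 0.0213] [206. 175.]
angel 0.44 [0.618, 0.0274, 0.0037] [434.  91.]
pocket1 0.83 [0.5458, 0.0468, 0.0055] [434.  30.]
pocket1 0.68 [0.6238, 0.0302, 0.0074] [438.  94.]
small_jar 0.58 [0.4487, -0.2812, 0.0225] [168.  49.]
pinch_bowl 0.58 [0.5373, -0.2221, 0.0226] [238. 100.]
```

View pics/w2c.png

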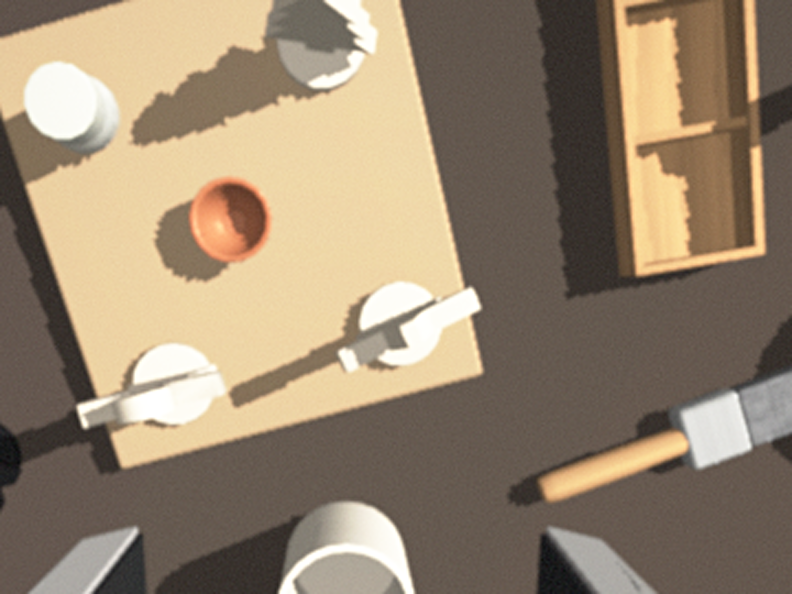

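The crop shows the star at foot (401,323), arm tips (347,356) and (477,300), and the angel at foot (173,384), wing ends (82,413) and (222,382). I'll compute poses from these.

```bash
python3 - <<'E'
from h import *
np.set_printoptions(precision=4,suppress=True)
d=shot('wrist')
f=lambda u,v,z: onz(d,u/2.2+130,v/2.2,z)
for n,a,b,c,z in(('star',(347,356),(477,300),(401,323),.082),('angel',(82,413),(222,382),(173,384),.094-.01)):
    A,B=f(*a,z),f(*b,z);v=B-A
    print(n,'foot',f(*c,.030),'len',np.linalg.norm(v),'mid',(A+B)/2,'yaw',np.arctan2(-v[0],v[1]))
yw=-0.3
plan([0.628,-0.153,0.25],0)
# tray
for o in [(0.6135,0.0335),(0.5483,0.0485)]: pass
P1=np.array([0.475,0.063]);P3=np.array([0.617,0.033]);print(np.linalg.norm(P3-P1),np.arctan2(*(P3-P1)[::-1]))
E
```

```text
star foot [ 0.6297 -0.1535  0.03  ] len 0.07637851362682754 mid [ 0.6298 -0.1515  0.082 ] yaw 0.04127407613601901
angel foot [ 0.6145 -0.2982  0.03  ] len 0.08038198355299052 mid [ 0.6141 -0.2988  0.084 ] yaw -0.14734633008933362
shift rows 3 each [0.32 0.31 0.93] tot [0.961 0.93  2.789]
turn rows 35 each [0.001 0.    0.992] q6 -1.67
turn rows 5 each [-0.001  0.005 -0.911] q6 -1.67
0.14513442045221392 -0.20820594952398738
```

Emit:
apply_moves --targets "0 0 0.97 0 0 0 1;0 0 0.97 0 0 0 1;0 0 0.97 0 0 0 1;0 0 0.97 0 0 0 1;0 0 0.97 0 0 0 1;0 0 0.97 0 0 0 1;0 0 0.97 0 0 0 1;0 0 0.97 0 0 0 1;0 0 0.97 0 0 0 1;0 0 0.97 0 0 0 1;0 0 0.97 0 0 0 1;0 0 0.97 0 0 0 1;0 0 0.97 0 0 0 1;0 0 0.97 0 0 0 1;0 0 0.97 0 0 0 1;0 0 0 0 0 0 1"

```text
time: 6.13
position: [0.6506, -0.2018, 0.3608]
tool_rot: [3.141, 0.0, 1.612]
contact_force: [0.2, 0.6, 0.1]
opening: 0.0942
grip_force: 0.0
```

```bash
python3 - <<'E'
from h import *
s=telemetry.sense();print(s['time'],s['position'],s['tool_rot'],s['q'])
plan([0.629,-0.153,0.20],1.612)
E
```

```text
6.1333 [ 0.65056695 -0.20177368  0.36080331] [3.14096910e+00 3.81639009e-04 1.61166853e+00] [-4.66804929e-01  2.45316860e-01  1.31229147e+00 -3.03701011e-05
  1.58325389e+00 -5.07677638e-01]
shift rows 5 each [ 0.248 -0.098  0.804] tot [ 1.242 -0.491  4.019]
turn rows 1 each [ 0.008  0.005 -0.004] q6 -0.51
turn rows 40 each [ 0.    -0.     0.982] q6 -0.51
```

Emit:
apply_moves --targets "0 0 0 0.25 -0.1 0.8 1;0 0 0 0.25 -0.1 0.8 1;0 0 0 0.25 -0.1 0.8 1;0 0 0 0.25 -0.1 0.8 1;0 0 0 0.25 -0.1 0.8 1;0 0 0 0 0 0 1;0 0 0 0 0 0 1"

```text
time: 6.72
position: [0.6277, -0.1522, 0.1992]
tool_rot: [-3.139, -0.001, 1.615]
contact_force: [-0.0, -0.7, -0.3]
opening: 0.0938
grip_force: 0.0
```

```bash
python3 - <<'E'
from h import *
np.set_printoptions(precision=4,suppress=True)
s=telemetry.sense();print(s['time'],s['position'],s['tool_rot'])
d=shot('wrist','w3');print(np.array(d['extrinsics'])[:3])
for t in['star','angel','tree']:
    for r in spotter.pinpoint('wrist',t)[:3]: print(t,round(r['conf'],2),r['centre'],proj(d,r['centre']).round())
print('tcp axis at foot/top',proj(d,[*s['position'][:2],.03]),proj(d,[*s['position'][:2],.111]))
plan([0.629,-0.153,0.088],1.612)
E
```

```text
6.7167 [ 0.6277 -0.1522  0.1992] [-3.1387 -0.0013  1.6147]
[[ 0.9991 -0.043  -0.0071  0.6254]
 [ 0.0434  0.9709  0.2354 -0.0837]
 [-0.0032 -0.2355  0.9719  0.358 ]]
star 0.96 [0.6283, -0.1516, 0.0232] [286. 197.]
angel 0.61 [0.6149, -0.2961, 0.0237] [267. 334.]
tree 0.75 [0.4648, -0.1457, 0.0218] [113. 183.]
tree 0.64 [0.3328, -0.2554, -0.0024] [  7. 275.]
tcp axis at foot/top [285.2417 199.5122] [284.9975 222.9172]
shift rows 3 each [ 0.012 -0.016  0.964] tot [ 0.036 -0.049  2.893]
turn rows 1 each [0.062 0.031 0.009] q6 -0.46
turn rows 40 each [-0.001  0.002 -0.982] q6 -0.46
```

View pics/w3.png

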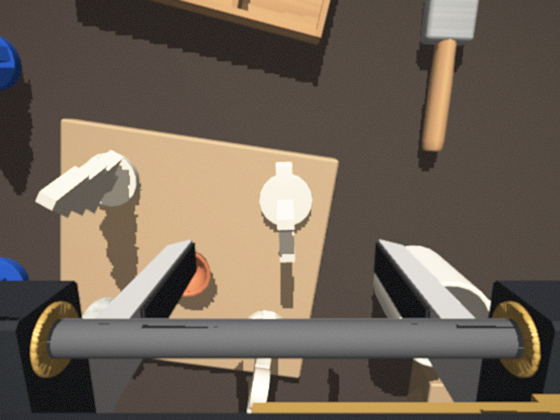

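The star (286,200) is centred under the TCP and its plate is aligned with the fingers. I'll descend and grip.

Emit:
apply_moves --targets "0 0 0 0.02 -0.01 0.8 1;0 0 0 0 0 0.8 1;0 0 0 0 0 0.7 0.8;0 0 0 0 0 0.48 0.6;0 0 0 0 0 0 0.4;0 0 0 0 0 0 0.3;0 0 0 0 0 0 0.2;0 0 0 0 0 0 0;0 0 0 0 0 0 0;0 0 0 0 0 0 0;0 0 0 0 0 0 0;0 0 0 0 0 0 0"

```text
time: 7.92
position: [0.6284, -0.1521, 0.0895]
tool_rot: [3.141, 0.0, 1.613]
contact_force: [0.1, -0.1, 0.7]
opening: 0.0309
grip_force: 0.0
```

```bash
python3 - <<'E'
from h import *
s=telemetry.sense();print(s['position'],s['opening'],s['grip_force'],s['contact_force'])
E
```

```text
[ 0.62841849 -0.15212996  0.08949946] 0.030872341503141127 0.0 [ 0.05150316 -0.13166158  0.68823307]
```

Emit:
apply_moves --targets "0 0 0 0 0 0 0;0 0 0 0 0 0 0;0 0 0 0 0 0 0;0 0 0 0 0 0 0;0 0 0 0 0 0 0;0 0 0 0 0 0 0"

```text
time: 8.42
position: [0.6281, -0.152, 0.0889]
tool_rot: [-3.141, -0.0, 1.613]
contact_force: [-0.6, 1.5, 0.4]
opening: 0.0119
grip_force: 30.0
```

Emit:
apply_moves --targets "0 0 0 0 0 -0.5 0;0 0 0 0 0 -0.8 0;0 0 0 0 0 -0.8 0;0 0 0 0 0 -0.4 0;0 0 0 0 0 0 0"

```text
time: 8.83
position: [0.6307, -0.153, 0.1943]
tool_rot: [3.134, 0.004, 1.613]
contact_force: [-0.5, -0.4, -0.9]
opening: 0.0116
grip_force: 30.0
```

```bash
python3 - <<'E'
from h import *
s=telemetry.sense();print(s['position'],s['tool_rot'],s['opening'],s['grip_force'],s['contact_force'])
plan([0.476,0.0625,s['position'][2]])
E
```

```text
[ 0.63074586 -0.15304159  0.19433095] [3.13354961 0.00384531 1.61291961] 0.011611665401356022 29.992170841433108 [-0.46122126 -0.4111281  -0.85622771]
shift rows 6 each [ 0.924 -0.606 -0.008] tot [ 5.547 -3.638 -0.051]
```

Emit:
apply_moves --targets "0 0 0 0.35 -0.22 0 0;0 0 0 0.69 -0.45 0 0;0 0 0 0.69 -0.45 0 0;0 0 0 0.69 -0.45 0 0;0 0 0 0.69 -0.45 0 0;0 0 0 0.69 -0.45 0 0;0 0 0 0.69 -0.45 0 0;0 0 0 0.69 -0.45 0 0;0 0 0 0.35 -0.22 0 0;0 0 0 0 0 0 0;0 0 0 0 0 0 0;0 0 0 0 0 0 0"

```text
time: 9.83
position: [0.4755, 0.0624, 0.1883]
tool_rot: [-3.141, 0.0, 1.612]
contact_force: [0.3, 0.9, -1.1]
opening: 0.0115
grip_force: 30.0
```

```bash
python3 - <<'E'
from h import *
np.set_printoptions(precision=4,suppress=True)
s=telemetry.sense();print(s['position'],s['tool_rot'],s['opening'],s['grip_force'],s['contact_force'])
d=shot('wrist','w4')
for t in['star','pocket1','tree']:
    for r in spotter.pinpoint('wrist',t)[:3]: print(t,round(r['conf'],2),r['centre'],proj(d,r['centre']).round())
for c in('scene','side'):
    shot(c)
    for t in('pocket1','star'):
        for r in spotter.pinpoint(c,t)[:3]:print(c,t,round(r['conf'],2),r['centre'])
plan([0.476,0.0625,.076],1.613)
E
```

```text
[0.4755 0.0624 0.1883] [-3.1406  0.0002  1.6125] 0.011472439004895155 29.992288355715573 [ 0.2808  0.8528 -1.1099]
star 0.93 [0.4769, 0.0646, 0.1185] [287. 227.]
pocket1 0.97 [0.4773, 0.0628, 0.0038] [287. 196.]
pocket1 0.84 [0.6239, 0.0318, 0.0029] [433. 232.]
pocket1 0.62 [0.5491, 0.045, 0.0036] [359. 216.]
tree 0.74 [0.4647, -0.1453, 0.0197] [267. 391.]
tree 0.64 [0.3545, -0.0398, -0.004] [166. 285.]
scene pocket1 0.7 [0.4759, 0.0619, 0.0095]
scene pocket1 0.69 [0.6183, 0.0299, -0.0004]
scene pocket1 0.61 [0.5472, 0.047, 0.0064]
scene star 0.79 [0.479, 0.0556, 0.1191]
scene star 0.59 [0.4604, -0.1444, 0.0263]
scene star 0.51 [0.5516, 0.0424, 0.0005]
side pocket1 0.95 [0.6184, 0.0364, 0.0065]
side pocket1 0.84 [0.4781, 0.066, 0.0041]
side pocket1 0.77 [0.5446, 0.051, 0.0049]
side star 0.6 [0.4758, 0.0595, 0.1194]
shift rows 3 each [-0.002  0.004  0.942] tot [-0.006  0.011  2.826]
turn rows 1 each [-0.001  0.    -0.007] q6 -0.15
turn rows 40 each [0.    0.    0.982] q6 -0.15
```

Emit:
apply_moves --targets "0 0 0 0.01 0.01 0.5 0;0 0 0 0 0 0.8 0;0 0 0 0 0 0.8 0;0 0 0 0 0 0.4 0;0 0 0 0 0 0.2 0;0 0 0 0 0 0.1 0;0 0 0 0 0 0 0;0 0 0 0 0 0 0;0 0 0 0 0 0 0"

```text
time: 11.08
position: [0.4772, 0.0632, 0.0786]
tool_rot: [3.139, 0.0, 1.613]
contact_force: [0.1, -0.3, -0.8]
opening: 0.0123
grip_force: 30.0
```

Emit:
apply_moves --targets "0 0 0 0 0 0.05 0;0 0 0 0 0 0 0;0 0 0 0 0 0 0"

```text
time: 11.33
position: [0.4761, 0.0633, 0.0755]
tool_rot: [3.141, 0.0, 1.613]
contact_force: [-0.0, -0.0, -0.8]
opening: 0.0118
grip_force: 30.0
```

Emit:
apply_moves --targets "0 0 0 0 0 0.05 0;0 0 0 0 0 0 0;0 0 0 0 0 0 0"

```text
time: 11.58
position: [0.4766, 0.0632, 0.0739]
tool_rot: [3.14, 0.0, 1.613]
contact_force: [-0.7, -0.6, 4.4]
opening: 0.0115
grip_force: 30.0
```

Emit:
apply_moves --targets "0 0 0 0 0 0.04 0;0 0 0 0 0 0 0;0 0 0 0 0 0 0"

```text
time: 11.83
position: [0.4767, 0.0633, 0.0738]
tool_rot: [-3.142, 0.0, 1.613]
contact_force: [-7.7, -0.9, 18.0]
opening: 0.0117
grip_force: 30.0
```

Emit:
apply_moves --targets "0 0 0 0 0 -0.04 0;0 0 0 0 0 0 0.15;0 0 0 0 0 0 0.2;0 0 0 0 0 0 0.25;0 0 0 0 0 0 0.3;0 0 0 0 0 0 0.4;0 0 0 0 0 0 0.45;0 0 0 0 0 0 0.5;0 0 0 0 0 0 0.5;0 0 0 0 0 0 0.5;0 0 0 0 0 -0.3 0.5;0 0 0 0 0 -0.8 0.5;0 0 0 0 0 -0.9 0.5;0 0 0 0 0 -0.9 0.5;0 0 0 0 0 -0.9 0.7;0 0 0 0 0 -0.9 1"

```text
time: 13.17
position: [0.4755, 0.0634, 0.2628]
tool_rot: [3.141, 0.0, 1.613]
contact_force: [0.9, -1.1, -0.2]
opening: 0.057
grip_force: 0.0
```

```bash
python3 - <<'E'
from h import *
np.set_printoptions(precision=4,suppress=True)
s=telemetry.sense();print(s['time'],s['position'],s['tool_rot'],s['opening'])
d=shot('wrist','w5')
print(np.array(d['extrinsics'])[:3])
for t in['star','tree']:
    for r in spotter.pinpoint('wrist',t)[:3]: print(t,round(r['conf'],2),r['centre'],proj(d,r['centre']).round())
plan([0.49,-0.12,.30],1.613)
E
```

```text
13.1667 [0.4755 0.0634 0.2628] [3.1414 0.     1.6129] 0.057049149890302187
[[ 0.9991 -0.0404 -0.0097  0.4728]
 [ 0.0415  0.9707  0.2365  0.1321]
 [-0.0001 -0.2367  0.9716  0.4216]]
tree 0.92 [0.4652, -0.1459, 0.02] [270. 349.]
tree 0.8 [0.3534, -0.0402, -0.0012] [183. 261.]
tree 0.57 [0.334, -0.2582, -0.0028] [174. 407.]
shift rows 5 each [-0.918  0.025 -0.176] tot [-4.59   0.123 -0.879]
turn rows 1 each [ 0.089  0.013 -0.002] q6 -0.15
turn rows 40 each [ 0.001 -0.004  0.982] q6 -0.15
```

```bash
python3 - <<'E'
from h import *
plan([0.4645,-0.145,.25],1.613)
for c in('scene','side'):
    shot(c)
    for t in('star',):
        for r in spotter.pinpoint(c,t)[:3]:print(c,t,round(r['conf'],2),r['centre'])
E
```

```text
shift rows 6 each [-0.864 -0.092  0.061] tot [-5.186 -0.549  0.367]
turn rows 1 each [ 0.089  0.013 -0.002] q6 -0.15
turn rows 40 each [ 0.001 -0.004  0.982] q6 -0.15
scene star 0.65 [0.5856, 0.3941, 0.2122]
scene star 0.62 [0.4783, 0.0579, 0.0029]
side star 0.48 [0.4728, 0.0628, 0.0054]
```

Star stands in pocket1 (origin ≈0.476, 0.061, z≈0.004). On to the tree.

Emit:
apply_moves --targets "0 0 0 -0.6 -0.06 0 1;0 0 0 -0.86 -0.09 0 1;0 0 0 -0.86 -0.09 0.1 1;0 0 0 -0.86 -0.09 0.1 1;0 0 0 -0.86 -0.09 0.1 1;0 0 0 -0.86 -0.1 0.1 1;0 0 0 -0.28 -0.03 0 1;0 0 0 0 0 0 1;0 0 0 0 0 0 1"

```text
time: 14.27
position: [0.4622, -0.1441, 0.244]
tool_rot: [-3.14, -0.002, 1.612]
contact_force: [-0.3, -0.1, -0.4]
opening: 0.0939
grip_force: 0.0
```

```bash
python3 - <<'E'
from h import *
np.set_printoptions(precision=4,suppress=True)
s=telemetry.sense();print(s['time'],s['position'],s['tool_rot'],s['opening'])
d=shot('wrist','w6')
im=d['color'][:,:,::-1]
cv2.imwrite('pics/w6c.png',cv2.resize(im[110:290,180:380],None,fx=3.3,fy=3.3,interpolation=cv2.INTER_CUBIC))
print(np.array(d['extrinsics'])[:3])
for t in['star','tree']:
    for r in spotter.pinpoint('wrist',t)[:3]: print(t,round(r['conf'],2),r['centre'],proj(d,r['centre']).round())
E
```

```text
14.2667 [ 0.4622 -0.1441  0.244 ] [-3.1399 -0.0019  1.6118] 0.09386514407642482
[[ 0.9992 -0.0398 -0.0076  0.4599]
 [ 0.0405  0.9712  0.2348 -0.0756]
 [-0.002  -0.2349  0.972   0.4028]]
star 0.32 [0.5366, -0.2222, 0.0217] [349. 261.]
tree 0.84 [0.4642, -0.1425, 0.0197] [287. 188.]
tree 0.58 [0.3539, -0.0395, -0.0002] [187.  84.]
```

View pics/w6c.png

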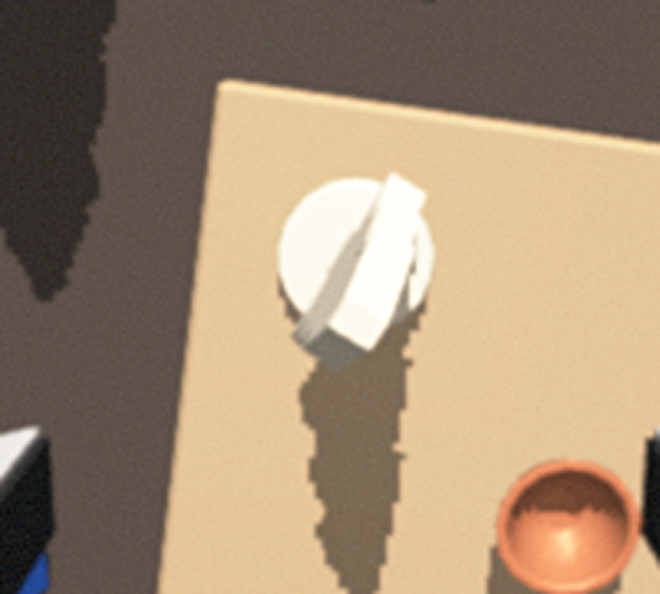

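```bash
python3 - <<'E'
from h import *
np.set_printoptions(precision=4,suppress=True)
d=shot('wrist')
f=lambda u,v,z: onz(d,u/3.3+180,v/3.3+110,z)
print('foot',f(355,256,.03),'apex',f(351,337,.12))
for a,b,z in(((392,175),(428,195),.05),((330,325),(372,350),.12),((297,340),(335,365),.1)):
    v=f(*b,z)-f(*a,z);print(np.linalg.norm(v),np.arctan2(v[1],v[0]))
for z in(.035,.045,.055):
    v=f(410,185,z)-f(351,337,.12);v=v[:2];print(z,np.linalg.norm(v),np.arctan2(-v[0],v[1]))
im=d['color'][110:290,180:380]
g=cv2.cvtColor(im,cv2.COLOR_RGB2GRAY)
l,*_=[cv2.createLineSegmentDetector().detect(cv2.resize(g,None,fx=3.3,fy=3.3,interpolation=cv2.INTER_CUBIC))[0]]
for a in l[:,0]:
    if 270<a[0]<450 and 150<a[1]<380 and np.hypot(a[2]-a[0],a[3]-a[1])>30: print(a.round())
plan([.4642,-.1435,.16])
E
```

```text
foot [ 0.4655 -0.14    0.03  ] apex [ 0.4641 -0.1443  0.12  ]
0.012252269470210712 -0.4601807657871314
0.012064964940725478 -0.5061619004895055
0.012044334029771345 -0.5552933816363168
0.035 0.033013347672131314 -0.5506488254458454
0.045 0.03369042372947295 -0.5184122312379744
0.055 0.03440111195066586 -0.48747650693123257
[275. 272. 290. 306.]
[410. 313. 427. 280.]
[368. 353. 390. 317.]
[322. 327. 365. 353.]
[393. 307. 402. 276.]
[407. 278. 404. 308.]
[402. 367. 403. 408.]
[316. 362. 286. 340.]
[364. 244. 336. 307.]
[347. 239. 368. 212.]
[278. 233. 276. 273.]
[305. 313. 346. 238.]
[420. 193. 390. 173.]
[318. 186. 293. 207.]
[432. 256. 418. 214.]
[373. 180. 331. 180.]
shift rows 3 each [-0.003  0.012  0.708] tot [-0.009  0.036  2.125]
```

Tree plate: far tip (410,185), apex (351,337) in the crop, giving yaw ≈ −0.51 and thickness 12 mm as expected. I turn, descend and grip.

Emit:
apply_moves --targets "0 0 0.98 0 0 0 1;0 0 0.98 0 0 0 1;0 0 0.98 0 0 0 1;0 0 0.98 0 0 0 1;0 0 0.98 0 0 0 1;0 0 0.98 0 0 0 1;0 0 0.98 0 0 0 1;0 0 0 0 0 0 1;0 0 0 0 0 0 1"

```text
time: 15.22
position: [0.4628, -0.1438, 0.2452]
tool_rot: [3.141, -0.0, 1.067]
contact_force: [-0.0, -0.6, -0.0]
opening: 0.094
grip_force: 0.0
```

```bash
python3 - <<'E'
from h import *
s=telemetry.sense();print(s['time'],s['position'],s['tool_rot'],s['q'])
d=shot('wrist')
for r in spotter.pinpoint('wrist','tree')[:3]: print(round(r['conf'],2),r['centre'])
plan([.4645,-.142,.097],1.06)
E
```

```text
15.2167 [ 0.46277451 -0.14380308  0.24521501] [ 3.14124187e+00 -6.07442334e-05  1.06744423e+00] [-5.35820296e-01 -1.72775804e-01  1.94856645e+00  7.36468815e-05
  1.36545338e+00 -3.24831891e-02]
0.95 [0.3331, -0.259, -0.0019]
0.9 [0.4669, -0.1435, 0.0189]
shift rows 4 each [0.017 0.003 0.926] tot [0.067 0.013 3.704]
turn rows 1 each [ 0.002 -0.     0.081] q6 -0.03
turn rows 40 each [ 0.    0.   -0.98] q6 -0.03
```

Emit:
apply_moves --targets "0 0 0.08 0.06 0.03 0.7 1;0 0 0 0 0 0.9 0.8;0 0 0 0 0 0.9 0.6;0 0 0 0 0 0.8 0.5;0 0 0 0 0 0.4 0.4;0 0 0 0 0 0 0.3;0 0 0 0 0 0 0;0 0 0 0 0 0 0;0 0 0 0 0 0 0;0 0 0 0 0 0 0;0 0 0 0 0 0 0;0 0 0 0 0 0 0;0 0 0 0 0 0 0;0 0 0 0 0 0 0;0 0 0 0 0 0 0;0 0 0 0 0 0 0"

```text
time: 16.65
position: [0.4648, -0.1431, 0.0971]
tool_rot: [-3.141, 0.0, 1.058]
contact_force: [-0.8, -0.2, 0.9]
opening: 0.0121
grip_force: 30.0
```

Emit:
apply_moves --targets "0 0 0 0 0 -0.5 0;0 0 0 0 0 -0.8 0;0 0 0 0 0 -0.8 0;0 0 0 0 0 -0.5 0;0 0 0 0 0 0 0"

```text
time: 17.07
position: [0.4673, -0.1445, 0.206]
tool_rot: [3.132, 0.0, 1.058]
contact_force: [1.1, -1.1, -0.5]
opening: 0.0119
grip_force: 30.0
```

```bash
python3 - <<'E'
from h import *
s=telemetry.sense();print(s['time'],s['position'],s['tool_rot'],s['opening'],s['grip_force'])
plan([.548,.0475,.2])
E
```

```text
17.0667 [ 0.46731525 -0.14448813  0.20603557] [3.13227858e+00 1.24115072e-04 1.05771931e+00] 0.01194489824022418 29.99878015369177
shift rows 6 each [ 0.862 -0.1    0.024] tot [ 5.172 -0.6    0.145]
```

Emit:
apply_moves --targets "0 0 0 0.4 -0.05 0 0;0 0 0 0.8 -0.09 0 0;0 0 0 0.8 -0.09 0 0;0 0 0 0.8 -0.09 0 0;0 0 0 0.8 -0.09 0 0;0 0 0 0.8 -0.09 0 0;0 0 0 0.8 -0.1 0 0;0 0 0 0 0 0 0;0 0 0 0 0 0 0;0 0 0 0 0 0 0"

```text
time: 17.9
position: [0.5452, 0.0498, 0.1994]
tool_rot: [-3.139, 0.001, 1.058]
contact_force: [0.2, 0.7, -2.1]
opening: 0.0119
grip_force: 30.0
```

```bash
python3 - <<'E'
from h import *
s=telemetry.sense();print(s['time'],s['position'],s['tool_rot'],s['opening'],s['grip_force'])
for c in('wrist','scene','side'):
    shot(c)
    for t in('pocket2','star','tree'):
        for r in spotter.pinpoint(c,t)[:4]:
            p=np.array(r['centre'])
            if abs(p[1]-.05)<.04:print(c,t,round(r['conf'],2),p)
plan([.548,.0475,.085])
E
```

```text
17.9 [0.54515219 0.04976829 0.19942519] [-3.13932301e+00  1.36945781e-03  1.05786705e+00] 0.01187562663864048 29.99865062534809
wrist pocket2 0.92 [0.5477 0.0466 0.0077]
wrist pocket2 0.56 [0.6175 0.0316 0.0057]
wrist star 0.8 [0.4787 0.0658 0.0092]
wrist tree 0.83 [0.5462 0.0497 0.1227]
scene pocket2 0.9 [0.5469 0.0467 0.0039]
scene pocket2 0.81 [ 6.17e-01  3.16e-02 -3.00e-04]
scene pocket2 0.58 [0.4736 0.0628 0.009 ]
scene star 0.58 [0.4776 0.0606 0.0046]
scene tree 0.49 [0.5453 0.0516 0.1268]
side pocket2 0.95 [0.4777 0.0637 0.0072]
side pocket2 0.87 [0.6198 0.0349 0.0047]
side pocket2 0.55 [0.5481 0.0463 0.0058]
side star 0.7 [0.4779 0.0593 0.0062]
side tree 0.95 [0.5456 0.049  0.1253]
shift rows 3 each [-0.009  0.024  0.968] tot [-0.026  0.071  2.903]
```

Emit:
apply_moves --targets "0 0 0 -0.03 0.07 0.5 0;0 0 0 0 0 0.8 0;0 0 0 0 0 0.8 0;0 0 0 0 0 0.4 0;0 0 0 0 0 0.2 0;0 0 0 0 0 0.1 0;0 0 0 0 0 0 0;0 0 0 0 0 0 0;0 0 0 0 0 0 0"

```text
time: 19.25
position: [0.5491, 0.0474, 0.0908]
tool_rot: [3.139, -0.001, 1.058]
contact_force: [0.2, 0.4, -0.2]
opening: 0.0118
grip_force: 30.0
```

Emit:
apply_moves --targets "0 0 0 0 0 0.05 0;0 0 0 0 0 0 0;0 0 0 0 0 0 0"

```text
time: 19.5
position: [0.5481, 0.0475, 0.0875]
tool_rot: [3.141, -0.0, 1.058]
contact_force: [-0.5, -0.3, -1.8]
opening: 0.0119
grip_force: 30.0
```

Emit:
apply_moves --targets "0 0 0 0 0 0.05 0;0 0 0 0 0 0.05 0;0 0 0 0 0 0 0;0 0 0 0 0 0 0"

```text
time: 19.83
position: [0.5476, 0.0475, 0.0828]
tool_rot: [-3.141, 0.0, 1.058]
contact_force: [0.5, -0.1, -0.9]
opening: 0.0121
grip_force: 30.0
```

Emit:
apply_moves --targets "0 0 0 0 0 0.04 0;0 0 0 0 0 0 0;0 0 0 0 0 0 0"

```text
time: 20.08
position: [0.5483, 0.0474, 0.0821]
tool_rot: [3.141, -0.0, 1.058]
contact_force: [-0.3, -0.1, 2.9]
opening: 0.0122
grip_force: 30.0
```

Emit:
apply_moves --targets "0 0 0 0 0 0.01 0;0 0 0 0 0 0 0.15;0 0 0 0 0 0 0.2;0 0 0 0 0 0 0.25;0 0 0 0 0 0 0.3;0 0 0 0 0 0 0.4;0 0 0 0 0 0 0.45;0 0 0 0 0 0 0.5;0 0 0 0 0 0 0.5;0 0 0 0 0 0 0.5;0 0 0 0 0 -0.3 0.5;0 0 0 0 0 -0.8 0.5;0 0 0 0 0 -0.9 0.5;0 0 0 0 0 -0.9 0.5;0 0 0 0 0 -0.9 0.7;0 0 0 0 0 -0.5 1"

```text
time: 21.42
position: [0.5494, 0.0473, 0.2591]
tool_rot: [3.135, -0.003, 1.058]
contact_force: [1.0, -0.4, 1.4]
opening: 0.0572
grip_force: 0.0
```

```bash
python3 - <<'E'
from h import *
s=telemetry.sense();print(s['time'],s['position'],s['tool_rot'],s['opening'],s['q'])
for c in('scene','side'):
    shot(c)
    for t in('star','tree','camera_lens','camera_stand'):
        for r in spotter.pinpoint(c,t)[:4]:
            p=np.array(r['centre'])
            if p[1]>.02:print(c,t,round(r['conf'],2),p)
plan([.6135,-.2985,.25],1.424)
E
```

```text
21.4167 [0.54942376 0.04734572 0.25912943] [ 3.13473771e+00 -2.87622116e-03  1.05770652e+00] 0.05722493815441591 [-1.19684205e-01 -1.91191980e-02  1.78071122e+00  2.92854329e-05
  1.37256680e+00  3.93409803e-01]
scene tree 0.64 [0.5439 0.0479 0.008 ]
scene camera_lens 0.82 [0.5844 0.3936 0.2132]
scene camera_stand 0.78 [0.5622 0.4909 0.0007]
scene camera_stand 0.45 [0.4791 0.0588 0.0017]
side star 0.63 [0.5443 0.0485 0.0059]
side star 0.62 [0.4774 0.0611 0.0057]
side tree 0.85 [0.5469 0.0472 0.0043]
side camera_stand 0.9 [ 0.5717  0.4887 -0.0012]
shift rows 7 each [-0.96   0.813  0.004] tot [-6.723  5.692  0.03 ]
turn rows 5 each [-0.007  0.002 -0.916] q6 0.39
turn rows 35 each [0.    0.001 0.991] q6 0.39
```

Emit:
apply_moves --targets "0 0 0 -0.34 0.28 0 1;0 0 0 -0.67 0.57 0 1;0 0 0 -0.67 0.57 0 1;0 0 0 -0.67 0.57 0 1;0 0 0 -0.67 0.57 0 1;0 0 0 -0.67 0.57 0 1;0 0 0 -0.67 0.57 0 1;0 0 0 -0.67 0.57 0 1;0 0 0 -0.67 0.57 0 1;0 0 0 -0.67 0.57 0 1;0 0 0 -0.34 0.28 0 1;0 0 -0.92 0 0 0 1;0 0 -0.92 0 0 0 1;0 0 -0.92 0 0 0 1;0 0 -0.92 0 0 0 1;0 0 -0.92 0 0 0 1;0 0 0 0 0 0 1;0 0 0 0 0 0 1"

```text
time: 23.42
position: [0.6142, -0.298, 0.2522]
tool_rot: [-3.141, -0.001, 1.424]
contact_force: [0.6, 0.0, 0.6]
opening: 0.094
grip_force: 0.0
```

```bash
python3 - <<'E'
from h import *
s=telemetry.sense();print(s['time'],s['position'],s['tool_rot'],s['opening'])
d=shot('wrist','w7')
im=d['color'][:,:,::-1]
cv2.imwrite('pics/w7c.png',cv2.resize(im[110:310,180:400],None,fx=3,fy=3,interpolation=cv2.INTER_CUBIC))
for t in['angel','star']:
    for r in spotter.pinpoint('wrist',t)[:3]: print(t,round(r['conf'],2),r['centre'],proj(d,r['centre']).round())
plan([.6135,-.2985,.10],1.424)
E
```

```text
23.4167 [ 0.61419547 -0.297972    0.25224589] [-3.14050052e+00 -5.54036915e-04  1.42371628e+00] 0.09396508198138277
angel 0.91 [0.6116, -0.435, 0.0002] [299. 293.]
angel 0.82 [0.6154, -0.2977, 0.021] [286. 187.]
shift rows 4 each [-0.004 -0.004  0.955] tot [-0.015 -0.017  3.818]
turn rows 1 each [-0.005 -0.003  0.006] q6 -0.47
turn rows 40 each [ 0.    -0.    -0.982] q6 -0.47
```

View pics/w7c.png

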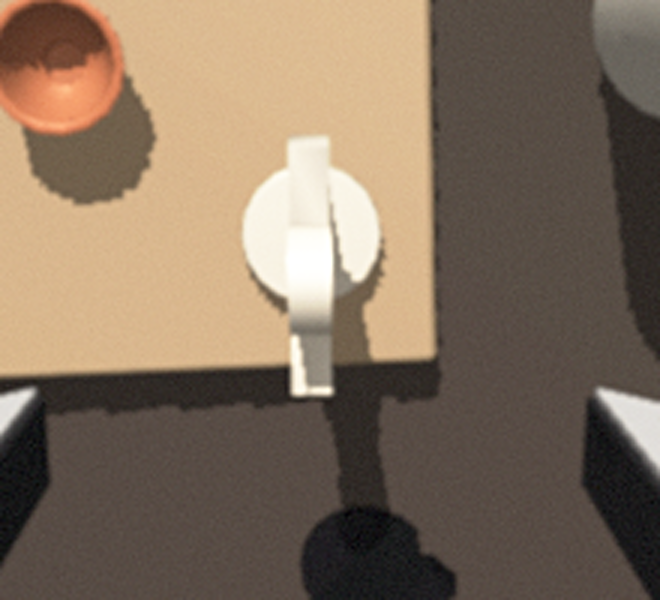

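The angel (310,260 in the crop) is aligned and centred between the fingers. The black look-alike lies beyond it at (375,550). I descend and grip.

Emit:
apply_moves --targets "0 0 0 0 0 0.7 1;0 0 0 0 0 0.9 0.8;0 0 0 0 0 0.9 0.6;0 0 0 0 0 0.9 0.5;0 0 0 0 0 0.4 0.4;0 0 0 0 0 0 0.3;0 0 0 0 0 0 0;0 0 0 0 0 0 0;0 0 0 0 0 0 0;0 0 0 0 0 0 0;0 0 0 0 0 0 0;0 0 0 0 0 0 0;0 0 0 0 0 0 0;0 0 0 0 0 0 0;0 0 0 0 0 0 0;0 0 0 0 0 0 0"

```text
time: 24.9
position: [0.6143, -0.298, 0.1009]
tool_rot: [-3.141, -0.0, 1.426]
contact_force: [-0.3, -0.2, -0.2]
opening: 0.0119
grip_force: 30.0
```

Emit:
apply_moves --targets "0 0 0 0 0 -0.5 0;0 0 0 0 0 -0.8 0;0 0 0 0 0 -0.8 0;0 0 0 0 0 -0.8 0;0 0 0 0 0 -0.7 0;0 0 0.96 0 0 0 0;0 0 0.96 0 0 0 0;0 0 0.96 0 0 0 0;0 0 0.96 0 0 0 0;0 0 0.96 0 0 0 0;0 0 0.96 0 0 0 0;0 0 0.96 0 0 0 0;0 0 0.96 0 0 0 0;0 0 0 0 0 0 0;0 0 0 0 0 0 0"

```text
time: 26.15
position: [0.6142, -0.298, 0.2447]
tool_rot: [-3.141, 0.0, 0.813]
contact_force: [0.1, 0.7, -1.4]
opening: 0.012
grip_force: 30.0
```

```bash
python3 - <<'E'
from h import *
s=telemetry.sense();print(s['time'],s['position'],s['tool_rot'],s['opening'],s['grip_force'])
plan([.613,.05,.244],.187)
d=shot('scene');im=d['color'][:,:,::-1]
a=cv2.resize(im[255:375,315:400],(397,560),interpolation=cv2.INTER_CUBIC)
e=shot('side');b=cv2.resize(e['color'][85:175,240:304,::-1],(398,560),interpolation=cv2.INTER_CUBIC)
cv2.imwrite('pics/cam.png',np.hstack([a,b]))
E
```

```text
26.15 [ 0.61423026 -0.29797535  0.24468134] [-3.14095377e+00  7.61827865e-05  8.13168869e-01] 0.011977025876891305 29.999941885471344
shift rows 7 each [ 0.9   -0.857  0.003] tot [ 6.299 -6.001  0.02 ]
turn rows 8 each [-0.001  0.     0.978] q6 0.14
turn rows 32 each [-0.    -0.    -0.983] q6 0.14
```

View pics/cam.png

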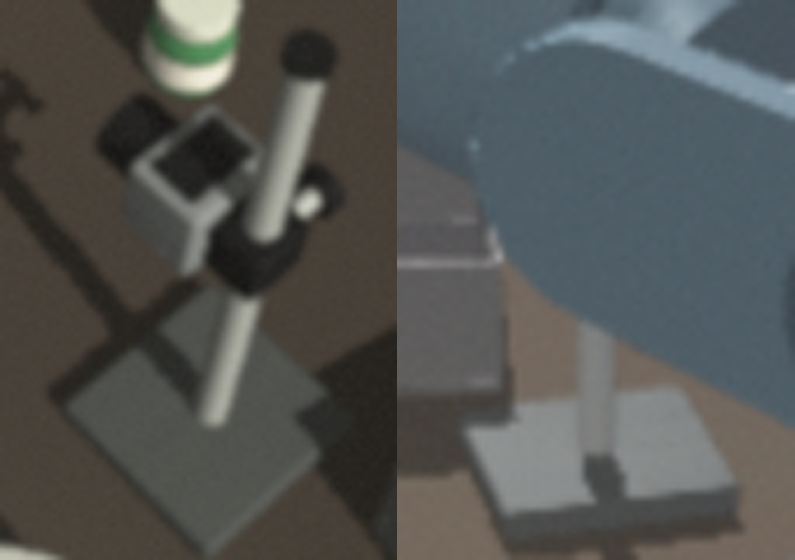

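The scene crop shows the base corners at (65,410), (210,550) and (322,455), with the lens up-left at (130,135). In the side crop the base corners are (68,430), (283,388), (341,487), (108,515). From these I compute the stand yaw.

```bash
python3 - <<'E'
from h import *
np.set_printoptions(precision=4,suppress=True)
d=shot('scene');e=shot('side')
S=lambda u,v,z=.012:onz(d,u*85/397+315,v*120/560+255,z)
Q=lambda u,v,z=.012:onz(e,u*64/398+240,v*90/560+85,z)
def ed(a,b):
    v=(b-a)[:2];print(np.linalg.norm(v).round(3),'ang',np.arctan2(v[1],v[0]).round(3))
ed(S(65,410),S(210,550));ed(S(210,550),S(322,455));ed(S(65,410),S(200,285))
ed(Q(68,430),Q(283,388));ed(Q(108,515),Q(341,487));ed(Q(68,430),Q(108,515));ed(Q(283,388),Q(341,487))
for c in('scene','side'):
  shot(c)
  for t in('camera_lens','camera_stand','tree','star'):
    for r in spotter.pinpoint(c,t)[:2]: print(c,t,round(r['conf'],2),r['centre'])
E
```

```text
0.115 ang 1.778
0.093 ang -3.004
0.124 ang -2.923
0.129 ang 0.325
0.127 ang 0.17
0.095 ang -1.395
0.115 ang -1.4
scene camera_lens 0.84 [0.5862, 0.3928, 0.2154]
scene camera_stand 0.68 [0.5636, 0.4921, 0.0018]
scene camera_stand 0.61 [0.6156, -0.2993, 0.2115]
scene tree 0.79 [0.3517, -0.041, -0.0009]
scene tree 0.66 [0.3315, -0.2596, -0.0006]
scene star 0.52 [0.4782, 0.0592, 0.0045]
scene star 0.28 [0.5478, 0.0483, 0.005]
side camera_stand 0.77 [0.5688, 0.4895, -0.002]
side camera_stand 0.34 [0.5309, -0.2226, 0.0031]
side tree 0.73 [0.3311, -0.2534, 0.0016]
side tree 0.68 [0.7646, -0.244, -0.0023]
side star 0.5 [0.474, 0.0619, 0.0085]
```

Emit:
apply_moves --targets "0 0 0.98 0 0 0 0;0 0 0.98 0 0 0 0;0 0 0.98 0 0 0 0;0 0 0.98 0 0 0 0;0 0 0.98 0 0 0 0;0 0 0.98 0 0 0 0;0 0 0.98 0 0 0 0;0 0 0.98 0 0 0 0;0 0 0 0.09 -0.45 0 0;0 0 0 0.17 -0.9 0 0;0 0 0 0.17 -0.9 0 0;0 0 0 0.17 -0.9 0 0;0 0 0 0.17 -0.9 0 0;0 0 0 0.17 -0.9 0 0;0 0 0 0.17 -0.9 0 0;0 0 0 0.17 -0.9 0 0;0 0 0 0.17 -0.9 0 0;0 0 0 0.17 -0.9 0 0;0 0 0 0.17 -0.9 0 0;0 0 0 0.09 -0.45 0 0"

```text
time: 28.52
position: [0.6148, 0.1096, 0.2452]
tool_rot: [-3.14, -0.0, 0.189]
contact_force: [-0.1, -0.0, -1.5]
opening: 0.0119
grip_force: 30.0
```

```bash
python3 - <<'E'
from h import *
s=telemetry.sense();print(s['time'],s['position'],s['tool_rot'],s['opening'],s['grip_force'],s['q'])
plan([.613,.2465,.2445],.187)
E
```

```text
28.5167 [0.6147919  0.10956186 0.24524319] [-3.14021748e+00 -2.44305777e-04  1.88793257e-01] 0.011864679608710538 29.99957576394081 [-5.53787714e-03  1.69546761e-01  1.60661737e+00  1.42643752e-03
  1.36545458e+00  1.37617415e+00]
shift rows 4 each [ 0.15  -0.843  0.006] tot [ 0.598 -3.371  0.023]
turn rows 1 each [-0.017 -0.003  0.022] q6 1.38
turn rows 40 each [ 0.    -0.001 -0.981] q6 1.38
```

Emit:
apply_moves --targets "0 0 0 0.08 -0.4 0 0;0 0 0 0.14 -0.8 0 0;0 0 0 0.14 -0.8 0 0;0 0 0 0.14 -0.7 0 0;0 0 0 0.05 -0.4 0 0;0 0 0 0.05 -0.2 0 0;0 0 0 0 0 0 0;0 0 0 0 0 0 0;0 0 0 0 0 0 0;0 0 0 0 0 0 0"

```text
time: 29.35
position: [0.6155, 0.2377, 0.2451]
tool_rot: [3.141, 0.0, 0.182]
contact_force: [0.0, -0.6, -0.9]
opening: 0.012
grip_force: 30.0
```

```bash
python3 - <<'E'
from h import *
np.set_printoptions(precision=4,suppress=True)
s=telemetry.sense();print(s['time'],s['position'],s['tool_rot'],s['opening'],s['grip_force'])
plan([.613,.2465,.2445],.187)
for c in('scene','side','wrist'):
  d=shot(c,'fin_'+c)
  for t in('camera_lens','angel_mid','angel','star','tree'):
    for r in spotter.pinpoint(c,t)[:4]:
      p=np.array(r['centre'])
      if p[1]>.02: print(c,t,round(r['conf'],2),p,proj(d,p).round())
a=cv2.imread('pics/fin_scene.png')[200:360,240:400];b=cv2.imread('pics/fin_side.png')[60:260,200:400]
cv2.imwrite('pics/fin.png',np.hstack([cv2.resize(x,(400,400),interpolation=cv2.INTER_CUBIC) for x in(a,b)]))
E
```

```text
29.35 [0.6155 0.2377 0.2451] [3.1413 0.0001 0.1823] 0.011957176489592372 29.999835938215256
shift rows 1 each [-0.023 -0.227  0.014] tot [-0.023 -0.227  0.014]
turn rows 1 each [ 0.003  0.001 -0.058] q6 1.59
turn rows 40 each [ 0.   -0.    0.98] q6 1.59
scene camera_lens 0.57 [0.5851 0.3952 0.2133] [342. 282.]
scene angel 0.73 [0.6145 0.2384 0.1655] [300. 255.]
scene tree 0.71 [0.5451 0.0487 0.0091] [287. 236.]
side camera_lens 0.67 [ 0.5682  0.4896 -0.0002] [270. 161.]
side angel_mid 0.77 [0.6191 0.2417 0.2115] [296. 138.]
side angel 0.62 [0.6166 0.2373 0.1655] [295. 153.]
side angel 0.19 [0.5473 0.0503 0.007 ] [275. 240.]
side star 0.66 [0.4747 0.0623 0.0063] [248. 238.]
side tree 0.62 [0.5494 0.0489 0.004 ] [276. 241.]
side tree 0.45 [0.6172 0.2419 0.2101] [295. 138.]
wrist camera_lens 0.65 [0.5883 0.3897 0.2109] [ 14. 247.]
wrist angel_mid 0.56 [0.6155 0.2361 0.2159] [291. 252.]
wrist angel 0.59 [0.6152 0.2402 0.1657] [284. 226.]
wrist angel 0.59 [0.554  0.0454 0.002 ] [436. 265.]
wrist star 0.41 [ 0.7667  0.1826 -0.0019] [365.  54.]
wrist tree 0.85 [0.5473 0.045  0.0043] [436. 271.]
```

View pics/fin.png

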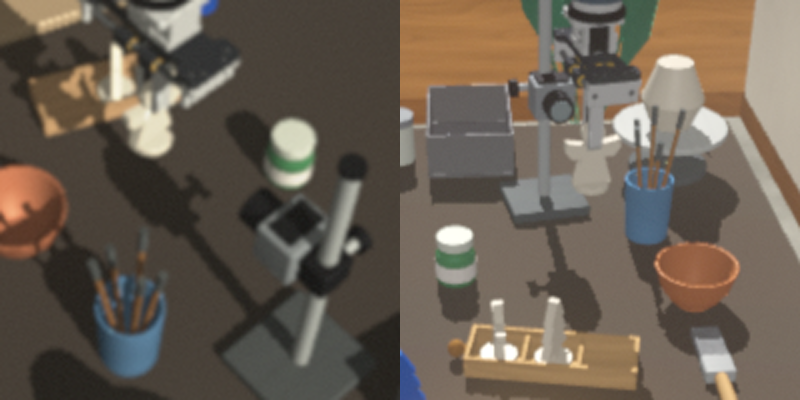

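The pictures show star and tree upright in pockets 1 and 2, and the angel held upright before the lens. It needs 9 mm more toward the lens.

Emit:
apply_moves --targets "0 0 -0.05 -0.02 -0.11 0 0;0 0 0 0 -0.11 0 0;0 0 0 0 0 0 0;0 0 0 0 0 0 0;0 0 0 0 0 0 0;0 0 0 0 0 0 0;0 0 0 0 0 0 0;0 0 0 0 0 0 0"

```text
time: 30.92
position: [0.6129, 0.2475, 0.245]
tool_rot: [-3.142, 0.0, 0.188]
contact_force: [0.7, 0.0, -1.1]
opening: 0.0119
grip_force: 30.0
```

```bash
python3 - <<'E'
from h import *
s=telemetry.sense();print(s['time'],s['position'],s['tool_rot'],s['grip_force'],abs(s['joint_vel']).max())
m=s['position']-[0,0,.031]-np.array([.585,.394,.2135]);x=np.array([-.186,.983,0]);print('in lens frame',m@x,m@[-.983,-.186,0],m[2])
assert s['grip_force']>20 and abs(m@x+.15)<.015 and abs(m[2])<.008
print(ctrl.sign_off())
E
```

```text
30.9167 [0.61290346 0.24754797 0.24504311] [-3.14158776e+00  2.32891972e-05  1.87833920e-01] 29.99982476234436 0.0029193470884015735
in lens frame -0.14915238859412028 -0.000189019728852418 0.0005431100244263076
the job is handed in; nothing more can be done
None
```

I handed the job in at about 31 s, with the star standing in pocket 1, the tree in pocket 2, and the angel still held upright, by my measurements 149 mm in front of the lens and within 1 mm of its axis; the sign-off gave no verdict.

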